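Fill the gap in the row of small tins

TASK

At the food bank's sorting table a row of small tins stands on a narrow raised wooden ledge, with the middle place empty. Find the one tin of the same size on the table top and set it down upright, without dropping it, in the middle of the ledge, centred across its width. Leave the two tins on the ledge standing where they are.

Things in the scene. Friction and masses are not known exactly. Their poses are not given: they have to be found in the camera images.
- tin: The loose small tin: a closed steel cylinder with a plain cream paper label, 54 mm in diameter, 85 mm high, 120 to 240 g, standing upright on the table. Origin: centre of its underside; its z axis is up along the cylinder. Other tins around it on the table differ in size: one as slim but 130 mm high, one 74 mm wide and 110 mm high, one 84 mm wide and only 38 mm high. At least 50 mm is free around its axis on every side.
- ledge: The ledge: a bare light wooden plank 60 mm wide (along its x), 360 mm long (along its y) and 20 mm thick on two end uprights, fixed to the table. Its flat upper face is 120 mm above the table. Origin: at table level under the middle of the plank, so the tin's place is 120 mm above the origin along z. Its z axis is up.
- row_tin_a: One small tin already standing on the ledge, near its +y end (about 110 mm from its middle): the same make as the loose one, 54 mm in diameter, 85 mm high. Origin: centre of its underside; z is up.
- row_tin_b: The other small tin already standing on the ledge, near its -y end (about 110 mm from its middle): the same make as the loose one, 54 mm in diameter, 85 mm high. Origin: centre of its underside; z is up.
Not all that is in view belongs to the job. What is shaped like the tin but blue is not meant.

How it is judged:
By the outcome, as a careful person would: the job done as asked, in the order asked, and still so for the second after the job is handed in, with the robot touching nothing.
It also fails if it takes over 40 s, if anything falls off the work surface, if the arm or the gripper's body presses on something with over 40 N, if the wrist force passes 120 N, or if a joint passes its speed limit or range.

ROBOT

A 6-joint arm with a two-finger parallel gripper is mounted at the origin on the work surface. World frame = base frame: x ahead of the robot, y to its left, z up, the work surface at z = 0. Lengths are in m, angles in rad, forces in N, time in s.
With the tool pointing down it reaches from about 0.375 to 0.975 m from the base axis. Payload 3.8 kg.
Tool frame: the origin (TCP) lies at the very end of the fingers, on their centre line; the grasp point (between the pads) lies 19 mm behind it; x points along the fingers, y is the direction in which the jaws open and shut, and the axes are right-handed (so a half turn about x gives the same grasp; the last joint's range is limited). The gripper opens to 85 mm and grips with 20 to 120 N. Pads are 22 mm wide; open, the fingers measure 114 mm over their backs; the gripper's body (76 mm by 85 mm) begins 54 mm behind the grasp point. The pads swing forward as they close: fully open they stand 13 mm farther back than shut.
Start: joints at [1.103, 0.264, 1.604, -0, 1.274, -0.037], TCP at [0.282, 0.613, 0.231] pointing down, gripper open.
Joint ranges: [-2.63, 2.63], [-0.94, 2.18], [0.31, 2.57], [-1.31, 4.45], [0, 2.66], [-2.55, 2.55]. Speed limits (rad/s): [2.57, 2.57, 3.14, 3.14, 3.14, 3.14].

INTERFACE

Orientations are given as a unit quaternion [w, x, y, z].
In Python, from bench import bot gives the robot as it stands. The module is installed in compiled form; this text tells all that it offers.
- The arm moves only by the tool move_arm, never from a script. Its argument "motion" is a list of rows, each a list of 3 entries, a list of its own where there are three numbers: the shift along the tool's x, y, z in mm, then the turn, a rotation vector about the tool's x, y, z in degrees, then the closure, from 0 (fully open) to 1 (shut). In form: [[[dx, dy, dz], [rx, ry, rz], claw], ...]. A call has 1 to 5 rows; each row is the pose to reach, as a shift and turn from the pose commanded when the call began, along the tool's axes at that moment; what a row does not reach only later rows make up. A row lasts 1/10 s, in which the tool goes at most 50 mm and 8.59 degrees, less where a joint would pass 70% of its speed; a pose out of reach is approached as far as the arm can. A call with a gripper value outside its range is refused whole. The fingers move at their own pace and stop on an object; "grip_force" is the grip in N (left out, the last holds). Time passes only in rows, so rows that repeat a pose let the fingers close. It gives the time, the measured TCP pose, the force and the opening at its end, in the units of the state.
- bot.get_state(): the state, without advancing time (a new reading comes with each control period).
- bot.capture(name): name is "scene" or "top" or "wrist"; returns the picture (400x640x3 uint8, red, green, blue); there is no depth.
- bot.get_calibration(name): a dict with "mtx" (3x3 intrinsics, pixels), "R" (3x3) and "t" (3): a world point X has camera coordinates R X + t. Camera axes: x right, y down, z forward; pixel columns grow to the right and rows downward; lengths in m; the calibration is good to about 2 mm. A picture is of the moment at which its call begins: read the wrist's pose just before it. get_calibration takes no time and is no camera call; for the wrist camera it gives the pose at the moment of the call.
- bot.job_done(): hands the job in, once; it reports no verdict.
The state is a dict: "time_s": time; "qpos": joint angles; "qd": joint speeds; "joint_torque": joint torques, N m; "position": TCP position; "tool_rot": TCP orientation; "contact_force": force on the tool from outside, world axes, zero at the start; "wrist_torque": the same for the moment, N m; "grip_width": opening from 0.0 (shut) to 1.0 (fully open).
Only numpy, scipy, OpenCV 4.12 (cv2) and the standard library are available. Lean on these libraries where they do the work, as an engineer would, in place of code of your own. Each camera call takes 0.05 s, during which the arm holds its last target.

## Working session

There is one attempt and no reset: what is moved stays moved. The work goes in short steps, Python scripts to look and compute and a tool call to move; the robot and the scene stay as the last step left them, time stands still between calls to the robot, and variables do not carry over. Pictures are saved under pics/ and viewed, and the job is handed in when it is done.

Besides the shell and the picture viewer there is one more tool, called as name([rows], argument=value, ...), one row to a line, values as JSON. move_arm: Moves the arm, as the interface text tells. Its arguments: {"type":"object","properties":{"motion":{"type":"array"},"grip_force":{"type":"number"}},"required":["motion"]}

```bash
mkdir -p pics; python3 - <<'E'
from bench import bot
import cv2
s=bot.get_state(); print(s)
for n in ["scene","top","wrist"]:
    c=bot.get_calibration(n); print(n,c)
    im=bot.capture(n); cv2.imwrite(f"pics/{n}0.png",im[:,:,::-1])
E
```

```text
{'time_s': 0.0, 'qpos': array([ 1.10309217e+00,  2.64787004e-01,  1.60533770e+00,  9.65888211e-06,
        1.27373547e+00, -3.69150460e-02]), 'qd': array([-0.00103443,  0.00127063, -0.00050317,  0.00101723, -0.00050354,
       -0.00111305]), 'joint_torque': array([-8.20067180e-04, -5.15118134e+01, -3.67310643e+01,  1.65000561e-04,
        1.31301544e-02, -1.17035844e-05]), 'position': array([0.28155271, 0.61267827, 0.22995884]), 'tool_rot': array([ 0.6905631 ,  0.15035736,  0.69096969, -0.15190835]), 'contact_force': array([ 0.43746567,  0.08103235, -0.55288682]), 'wrist_torque': array([ 0.00506989,  0.08947691, -0.03112739]), 'grip_width': 1.0017911296454765}
scene {'mtx': array([[376.59212999,   0.        , 320.54617792],
       [  0.        , 376.59212999, 204.38688441],
       [  0.        ,   0.        ,   1.        ]]), 'R': array([[-0.35251314,  0.93580462, -0.00204918],
       [ 0.80345318,  0.30153285, -0.51336237],
       [-0.47978899, -0.18261341, -0.85816949]]), 't': array([ 0.17198972, -0.38459617,  1.22431258])}
top {'mtx': array([[390.43819452,   0.        , 321.37918717],
       [  0.        , 390.43819452, 205.72971554],
       [  0.        ,   0.        ,   1.        ]]), 'R': array([[-0.02791194, -0.99960717,  0.00253525],
       [-0.98389805,  0.02702521, -0.1766756 ],
       [ 0.17653768, -0.00742578, -0.98426587]]), 't': array([0.01377059, 0.55592389, 1.10105416])}
wrist {'mtx': array([[313.94080628,   0.        , 318.80808568],
       [  0.        , 313.94080628, 198.02635799],
       [  0.        ,   0.        ,   1.        ]]), 'R': array([[ 0.41700796,  0.90890141, -0.00160875],
       [ 0.8626687 , -0.39523762,  0.31557875],
       [ 0.28619413, -0.13298667, -0.94889803]]), 't': array([-0.67323672, -0.04152656,  0.37933586])}
```

View pics/scene0.png

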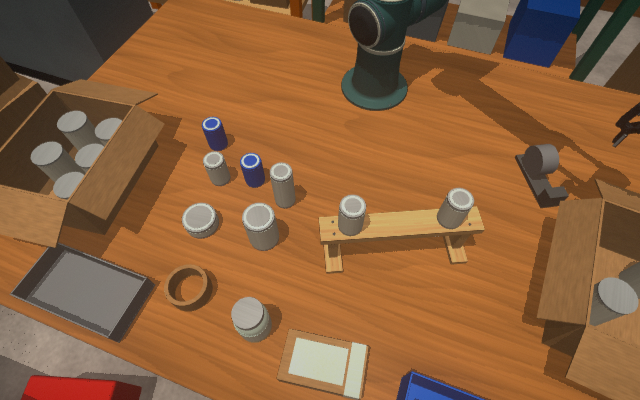

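View pics/top0.png

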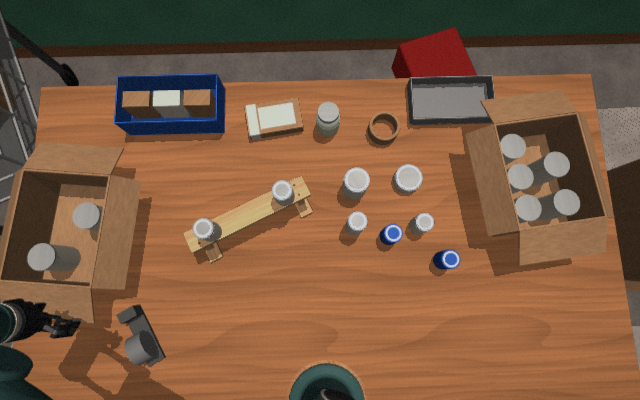

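View pics/wrist0.png

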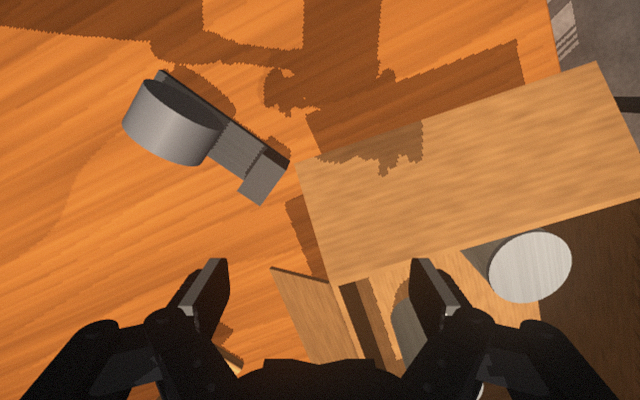

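```bash
python3 - <<'E'
import cv2,numpy as np
s=cv2.imread('pics/scene0.png');t=cv2.imread('pics/top0.png')
a=cv2.resize(s[110:260,190:310],None,fx=4,fy=4,interpolation=2)[:, :480]
b=cv2.resize(t[150:275,340:470],None,fx=4,fy=4,interpolation=2)
c=cv2.resize(t[170:270,175:320],None,fx=4,fy=4,interpolation=2)
d=cv2.resize(s[170:280,310:490],None,fx=4,fy=4,interpolation=2)
cv2.imwrite('pics/a.png',a);cv2.imwrite('pics/b.png',b);cv2.imwrite('pics/c.png',c);cv2.imwrite('pics/d.png',d)
E
```

```text
(no output)
```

View pics/a.png

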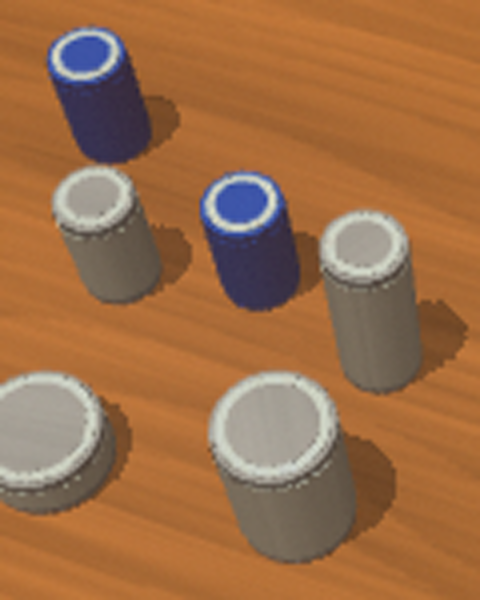

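View pics/b.png

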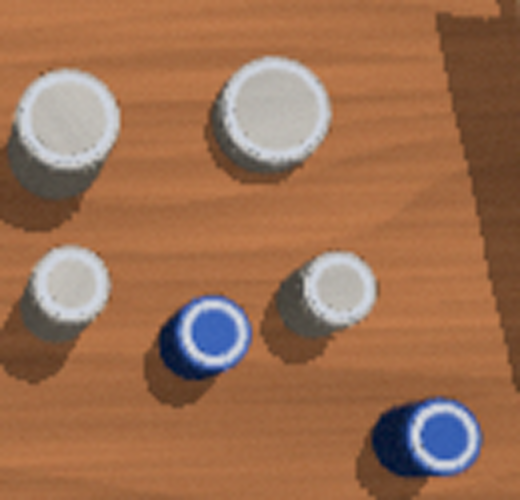

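View pics/c.png

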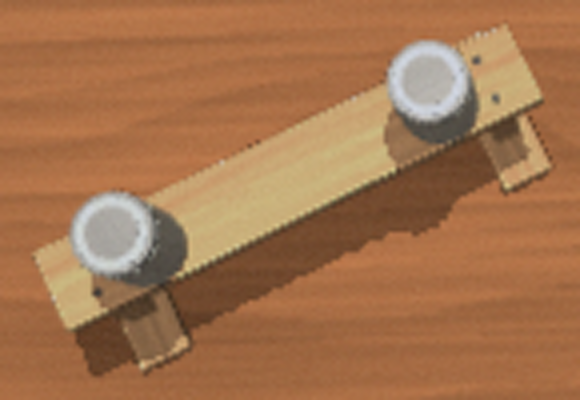

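View pics/d.png

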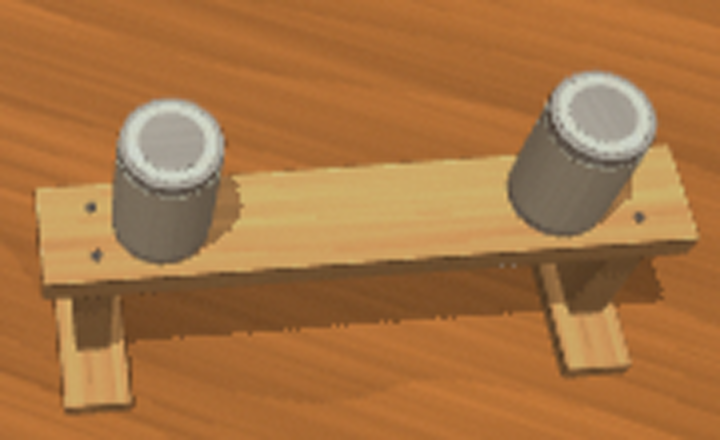

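The top-view candidates are:
- (357,223): slim with a cream lid. The scene view shows a long body, so it's the 130 mm tin.
- (424,223): slim with a cream lid and a short body.
- (391,234) and (447,260): blue decoys.
- (357,183) and (408,179): the wide tins.

The tin at (424,223), scene (214,160), fits the description. In the scene crop it is as slim as the tall one but clearly shorter. I'll triangulate the lids and plank corners to confirm.

```bash
cat > h.py <<'E'
import cv2,numpy as np
from bench import bot
def P(n):
    c=bot.get_calibration(n); return c['mtx']@np.c_[c['R'],c['t']]
def tri(p1,p2,n1='top',n2='scene'):
    X=cv2.triangulatePoints(P(n1),P(n2),np.float64(p1).reshape(2,1),np.float64(p2).reshape(2,1)).ravel();return X[:3]/X[3]
def proj(n,X):
    v=P(n)@np.r_[X,1];return v[:2]/v[2]
def ray(n,p,z):
    M=P(n);A=M[:,:3];o=-np.linalg.solve(A,M[:,3]);d=np.linalg.solve(A,np.r_[p,1.]);return o+d*(z-o[2])/d[2]
def lid(im,p,r=14,thr=150,s=4):
    x,y=map(int,p);c=cv2.resize(im[y-r:y+r,x-r:x+r],None,fx=s,fy=s,interpolation=2)
    m=(c.min(2)>thr).astype(np.uint8)*255
    cs,_=cv2.findContours(m,cv2.RETR_EXTERNAL,cv2.CHAIN_APPROX_NONE)
    k=max(cs,key=lambda q:cv2.contourArea(cv2.convexHull(q)));h=cv2.convexHull(k)
    e=cv2.fitEllipse(k);
    return (np.array(e[0])+.5)/s-.5+[x-r,y-r],np.array(e[1])/s
E
python3 - <<'E'
from h import *
s=cv2.imread('pics/scene0.png');t=cv2.imread('pics/top0.png')
for nm,pt,ps in [('loose',(425,222),(213,160)),('tall',(357,221),(280,171)),('rA?',(282,191),(351,206)),('rB?',(203,229),(460,199))]:
  for thr in (140,160,175):
    a,ea=lid(t,pt,thr=thr,r=12);b,eb=lid(s,ps,thr=thr,r=17)
    X=tri(a,b);print(nm,thr,a.round(1),ea.round(1),b.round(1),eb.round(1),X.round(4),(proj('top',X)-a).round(1))
tc=np.float64([(34,256),(72,329),(543,101),(506,26)])/4+[175,170]-.4
sc=np.float64([(697,240),(667,147),(37,190),(43,285)])/4+[310,170]-.4
for a in tc:print('top',ray('top',a,.12).round(4))
for a in sc:print('sc',ray('scene',a,.12).round(4))
import itertools
for i in range(4):
  best=min(range(4),key=lambda j:np.linalg.norm(ray('top',tc[i],.12)-ray('scene',sc[j],.12)))
  print(tri(tc[i],sc[best]).round(4))
E
```

```text
loose 140 [424.5 221.6] [17.4 18.2] [212.6 159.1] [14.8 19.7] [ 0.4965 -0.2931  0.0826] [ 0. -0.]
loose 160 [424.5 221.5] [16.8 17.6] [212.7 158.8] [13.8 18.6] [ 0.4964 -0.2928  0.0838] [ 0. -0.]
loose 175 [424.6 221.4] [16.3 17.2] [212.6 158.7] [13.2 17.7] [ 0.4965 -0.2928  0.0843] [-0.  0.]
tall 140 [357.3 220.6] [18.5 19.1] [280.3 170.9] [16.5 21.1] [ 0.4982 -0.0978  0.128 ] [-0.  0.]
tall 160 [357.4 220.6] [17.9 18.5] [280.3 170.6] [15.6 19.9] [ 0.4982 -0.0978  0.1289] [ 0. -0.]
tall 175 [357.4 220.5] [17.5 18. ] [280.3 170.6] [15.  18.7] [ 0.4982 -0.0978  0.1292] [-0.  0.]
rA? 140 [281.6 189.7] [19.4 20.2] [352.5 205.4] [21.3 25.1] [0.5731 0.1008 0.203 ] [-0.1  0. ]
rA? 160 [281.5 189.7] [18.8 19.5] [352.5 205. ] [19.9 23.7] [0.5729 0.1007 0.2042] [-0.1  0. ]
rA? 175 [281.5 189.6] [18.2 18.8] [352.4 205. ] [19.2 22.5] [0.573  0.1007 0.2043] [-0.  0.]
rB? 140 [202.4 227.9] [19.3 20.8] [460.4 198.2] [19.5 26. ] [0.48   0.3008 0.2033] [-0.1  0. ]
rB? 160 [202.4 227.8] [18.6 19.8] [460.6 197.9] [18.4 24.2] [0.48   0.3006 0.2043] [-0.1  0. ]
rB? 175 [202.4 227.8] [18. 19.] [460.6 197.9] [17.7 23.1] [0.4801 0.3007 0.2043] [-0.1  0. ]
top [0.4766 0.3778 0.12  ]
top [0.4264 0.3505 0.12  ]
top [0.575  0.0287 0.12  ]
top [0.6293 0.0533 0.12  ]
sc [0.4818 0.3784 0.12  ]
sc [0.428  0.3541 0.12  ]
sc [0.5791 0.0306 0.12  ]
sc [0.6324 0.0542 0.12  ]
[0.4774 0.3802 0.1133]
[0.4265 0.3531 0.1172]
[0.5761 0.0291 0.1141]
[0.6304 0.0535 0.1156]
```

```bash
python3 - <<'E'
from h import *
from scipy.spatial.transform import Rotation as R
print('blue',tri((391.5,233),(250,160.5)),tri((450.3,258.8),(211,123.5)))
s=bot.get_state();print(R.from_quat(np.r_[s['tool_rot'][1:],s['tool_rot'][0]]).as_matrix().round(3),s['time_s'])
E
```

```text
blue [ 0.46704512 -0.19875293  0.08374437] [ 0.38967263 -0.35747413  0.08244307]
[[-0.001  0.418  0.909]
 [-0.002  0.909 -0.418]
 [-1.    -0.002 -0.   ]] 0.15
```

```bash
cat >> h.py <<'E'
from scipy.spatial.transform import Rotation as Rot
def rel(pos,yaw_deg):
    s=bot.get_state();q=s['tool_rot'];r=Rot.from_quat(np.r_[q[1:],q[0]])
    a=np.radians(yaw_deg);y=np.array([np.cos(a),np.sin(a),0]);x=np.array([0,0,-1.]);T=Rot.from_matrix(np.c_[x,y,np.cross(x,y)])
    print('t',round(s['time_s'],2),'pos',s['position'].round(4),'F',s['contact_force'].round(1),'w',round(s['grip_width'],3))
    print('shift mm',(r.inv().apply(np.array(pos)-s['position'])*1000).round(1),'turn',np.degrees((r.inv()*T).as_rotvec()).round(2))
E
python3 -c "
from h import *
rel((.4965,-.293,.25),-30)"
```

```text
t 0.15 pos [0.2817 0.6128 0.2302] F [-0.6 -0.7 -0.6] w 1.001
shift mm [ -18.5 -733.4  573.5] turn [9.532e+01 8.000e-02 8.000e-02]
```

move_arm([
  [[-70, -160, 125], [95, 0, 0], 0],
  [[-70, -733, 574], [95, 0, 0], 0],
  [[-70, -733, 574], [95, 0, 0], 0],
  [[-70, -733, 574], [95, 0, 0], 0],
  [[-70, -733, 574], [95, 0, 0], 0],
])

```text
time_s: 0.65
position: [0.3389, 0.3711, 0.2594]
tool_rot: [0.586, 0.395, 0.586, -0.395]
contact_force: [0.3, -0.2, -0.4]
grip_width: 1.006
```

```bash
python3 -c "
from h import *
rel((.4965,-.293,.27),-30)"
```

```text
t 0.65 pos [0.3389 0.3711 0.2594] F [ 0.3 -0.2 -0.4] w 1.006
shift mm [ -10.3 -103.   674.8] turn [5.203e+01 3.000e-02 0.000e+00]
```

move_arm([
  [[-10, -103, 675], [52, 0, 0], 0],
  [[-10, -103, 675], [52, 0, 0], 0],
  [[-10, -103, 675], [52, 0, 0], 0],
  [[-10, -103, 675], [52, 0, 0], 0],
  [[-10, -103, 675], [52, 0, 0], 0],
])

```text
time_s: 1.15
position: [0.3978, 0.1283, 0.2634]
tool_rot: [0.401, 0.583, 0.401, -0.582]
contact_force: [0.8, 0.8, 0.7]
grip_width: 0.998
```

```bash
python3 -c "
from h import *
rel((.4965,-.293,.27),-30)"
```

```text
t 1.15 pos [0.3978 0.1283 0.2634] F [0.8 0.8 0.7] w 0.998
shift mm [ -6.6 242.8 358.2] turn [ 9.05 -0.02 -0.03]
```

move_arm([
  [[-7, 243, 358], [9, 0, 0], 0],
  [[-7, 243, 358], [9, 0, 0], 0],
  [[-7, 243, 358], [9, 0, 0], 0],
  [[-7, 243, 358], [9, 0, 0], 0],
  [[-7, 243, 358], [9, 0, 0], 0],
])

```text
time_s: 1.65
position: [0.4564, -0.1149, 0.2674]
tool_rot: [0.355, 0.611, 0.355, -0.611]
contact_force: [1.1, 1.2, 0.3]
grip_width: 0.996
```

```bash
python3 -c "
from h import *
rel((.4965,-.293,.27),-30)
c=bot.get_calibration('wrist');print(-c['R'].T@c['t'],proj('wrist',[.4965,-.293,.085]))"
```

```text
t 1.65 pos [ 0.4564 -0.1149  0.2674] F [1.1 1.2 0.3] w 0.996
shift mm [ -2.6 123.  134.9] turn [ 0.34 -0.02 -0.02]
[ 0.49624061 -0.04542885  0.40937942] [420.97183999 283.47526548]
```

```bash
python3 -c "
from h import *
c=bot.get_calibration('wrist');np.savez('w1',**c)
im=bot.capture('wrist');cv2.imwrite('pics/w1.png',im[:,:,::-1])"
```

```text
(no output)
```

View pics/w1.png

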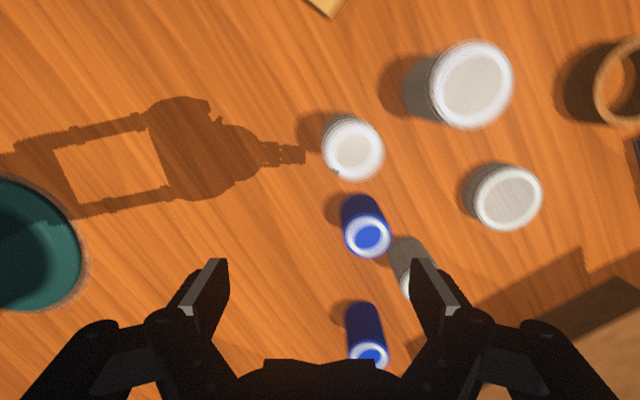

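The wrist view shows the loose tin's grey body at about (405,262). The right finger partly hides it, which matches the predicted lid position of (421,283). The blue decoys are at (368,238) and (368,350). I'll go on to above the tin.

move_arm([
  [[-3, 123, 135], [0, 0, 0], 0],
  [[-3, 123, 135], [0, 0, 0], 0],
  [[-3, 123, 135], [0, 0, 0], 0],
  [[-3, 123, 135], [0, 0, 0], 0],
  [[-3, 123, 135], [0, 0, 0], 0],
])

```text
time_s: 2.2
position: [0.497, -0.2946, 0.2697]
tool_rot: [-0.355, -0.612, -0.354, 0.612]
contact_force: [0.3, 0.4, -0.4]
grip_width: 1.002
```

```bash
python3 -c "
from h import *
rel((.4965,-.293,.27),-30)
print(proj('wrist',[.4965,-.293,.085]))
for n in ('wrist','top'):
  im=bot.capture(n);cv2.imwrite('pics/%s2.png'%n,im[:,:,::-1])"
```

```text
t 2.2 pos [ 0.497  -0.2946  0.2697] F [ 0.3  0.4 -0.4] w 1.002
shift mm [-0.3 -1.2 -1.2] turn [ 0.15  0.07 -0.  ]
[317.13405236 171.80440377]
```

View pics/wrist2.png

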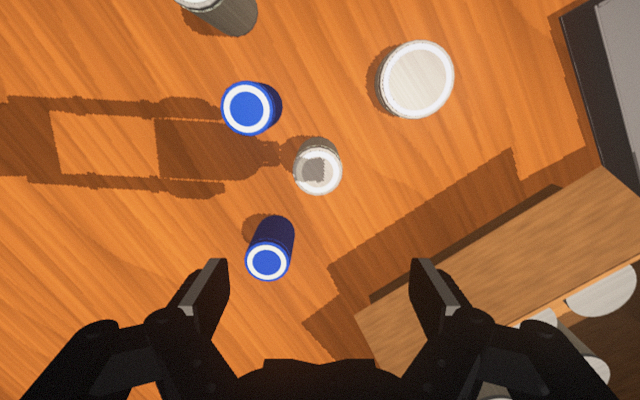

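View pics/top2.png

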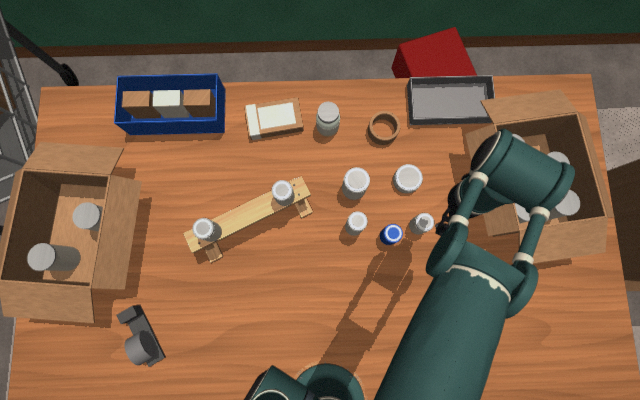

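The wrist image puts the loose tin's lid at (317,171), as predicted (317,172), centred between the fingers. I still need to check clearance to the carton flap on the −y side.

```bash
python3 -c "
from h import *
t=cv2.imread('pics/top0.png');s=cv2.imread('pics/scene0.png')
cv2.imwrite('pics/e.png',np.hstack([cv2.resize(t[85:275,450:530],None,fx=3,fy=3),cv2.resize(s[90:280,50:230],None,fx=3,fy=3)]))
for n,p in (('top',(463,97)),('top',(495,258)),('scene',(163,125)),('scene',(112,240)),('wrist',(332,268)),('wrist',(356,316)),('wrist',(605,168))):
  print(n,p,[ray(n,p,z).round(3) for z in (0,.1,.2)])"
```

```text
top (463, 97) [array([ 0.91 , -0.471,  0.   ]), array([ 0.863, -0.43 ,  0.1  ]), array([ 0.816, -0.39 ,  0.2  ])]
top (495, 258) [array([ 0.391, -0.519,  0.   ]), array([ 0.388, -0.475,  0.1  ]), array([ 0.385, -0.43 ,  0.2  ])]
scene (163, 125) [array([ 0.385, -0.548,  0.   ]), array([ 0.452, -0.463,  0.1  ]), array([ 0.519, -0.378,  0.2  ])]
scene (112, 240) [array([ 0.76 , -0.455,  0.   ]), array([ 0.783, -0.381,  0.1  ]), array([ 0.806, -0.307,  0.2  ])]
wrist (332, 268) [array([ 0.431, -0.445,  0.   ]), array([ 0.457, -0.391,  0.1  ]), array([ 0.483, -0.337,  0.2  ])]
wrist (356, 316) [array([ 0.423, -0.539,  0.   ]), array([ 0.45 , -0.462,  0.1  ]), array([ 0.478, -0.385,  0.2  ])]
wrist (605, 168) [array([ 0.822, -0.492,  0.   ]), array([ 0.753, -0.427,  0.1  ]), array([ 0.683, -0.361,  0.2  ])]
```

View pics/e.png

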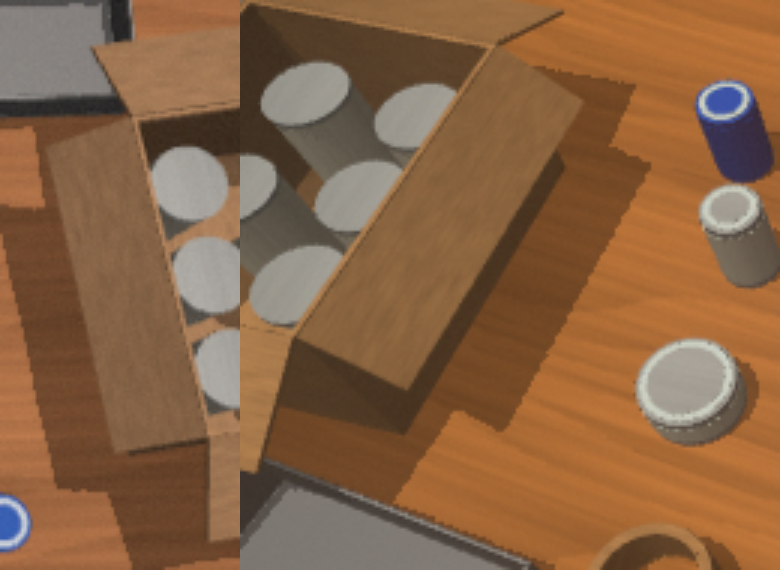

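The flap's near outer corner is at about (0.45,−0.46,0.10), roughly 160 mm from the tin's axis, so there is clearance. Descending.

move_arm([
  [[50, 0, 0], [0, 0, 0], 0],
  [[100, 0, 0], [0, 0, 0], 0],
  [[130, 0, 0], [0, 0, 0], 0],
  [[150, 0, 0], [0, 0, 0], 0],
  [[150, 0, 0], [0, 0, 0], 0],
])

```text
time_s: 2.8
position: [0.4938, -0.2874, 0.1165]
tool_rot: [-0.353, -0.61, -0.359, 0.612]
contact_force: [0.6, 0.3, 0.0]
grip_width: 1.0
```

```bash
python3 -c "
from h import *
rel((.4965,-.293,.033),-30)
print(proj('wrist',[.4965,-.293,.085]))
for n in ('wrist',):
  im=bot.capture(n);cv2.imwrite('pics/%s3.png'%n,im[:,:,::-1])"
```

```text
t 2.8 pos [ 0.4938 -0.2874  0.1165] F [0.6 0.3 0. ] w 1.0
shift mm [83.4  5.8  3.7] turn [ 0.47 -0.04  0.47]
[326.86705279 239.10961024]
```

View pics/wrist3.png

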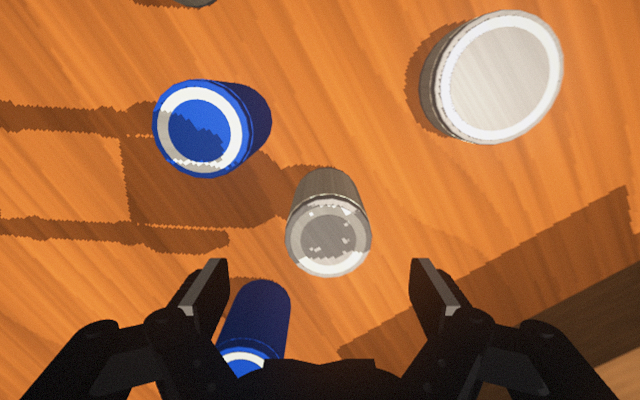

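move_arm([
  [[20, 6, 4], [0.5, 0, 0.5], 0],
  [[55, 6, 4], [0.5, 0, 0.5], 0],
  [[83, 6, 4], [0.5, 0, 0.5], 0],
  [[83, 6, 4], [0.5, 0, 0.5], 0],
  [[83, 6, 4], [0.5, 0, 0.5], 0],
])

```text
time_s: 3.35
position: [0.501, -0.2974, 0.0391]
tool_rot: [0.356, 0.614, 0.35, -0.611]
contact_force: [1.2, -0.6, -0.6]
grip_width: 1.001
```

```bash
python3 -c "
from h import *
rel((.4965,-.293,.033),-30)
im=bot.capture('wrist');cv2.imwrite('pics/w4.png',im[:,:,::-1])
im=bot.capture('scene');cv2.imwrite('pics/s4.png',cv2.resize(im[80:280,120:360,::-1],None,fx=3,fy=3))"
```

```text
t 3.35 pos [ 0.501  -0.2974  0.0391] F [ 1.2 -0.6 -0.6] w 1.001
shift mm [ 6.  -6.1 -1.6] turn [-0.09 -0.   -0.59]
```

View pics/w4.png

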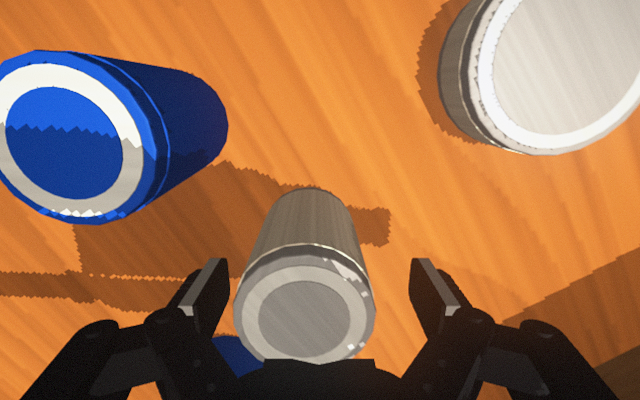

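move_arm([
  [[0, -5, -2], [-0.1, 0, -0.5], 0],
  [[0, -5, -2], [-0.1, 0, -0.5], 0],
  [[0, -5, -2], [-0.1, 0, -0.5], 0],
])

```text
time_s: 3.75
position: [0.4971, -0.2933, 0.0383]
tool_rot: [0.354, 0.613, 0.353, -0.612]
contact_force: [0.0, 0.5, -0.2]
grip_width: 0.999
```

```bash
python3 -c "
from h import *
rel((.4965,-.293,.033),-30)
im=bot.capture('wrist');cv2.imwrite('pics/w5.png',im[:,:,::-1])
rel((.4965,-.293,.033),-30)"
```

```text
t 3.75 pos [ 0.4971 -0.2933  0.0383] F [ 0.   0.5 -0.2] w 0.999
shift mm [ 5.3 -0.7  0. ] turn [-0.02  0.   -0.08]
t 3.8 pos [ 0.497  -0.2933  0.038 ] F [ 0.2 -1.1 -0.3] w 1.003
shift mm [ 5.  -0.6 -0. ] turn [-0.02  0.   -0.06]
```

View pics/w5.png

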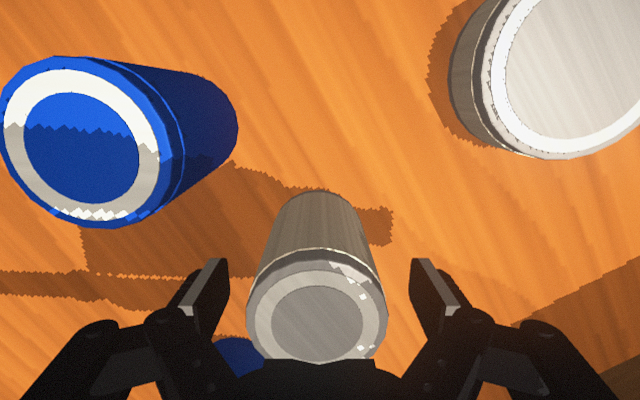

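The lid is centred between the pads at (317,312). I'll go down the last 5 mm and close.

move_arm([
  [[5, 0, 0], [0, 0, 0], 0],
  [[5, 0, 0], [0, 0, 0], 0.4],
  [[5, 0, 0], [0, 0, 0], 1],
  [[5, 0, 0], [0, 0, 0], 1],
  [[5, 0, 0], [0, 0, 0], 1],
], grip_force=40)

```text
time_s: 4.3
position: [0.4966, -0.2931, 0.0322]
tool_rot: [-0.353, -0.612, -0.353, 0.612]
contact_force: [0.6, 0.6, -0.9]
grip_width: 0.622
```

move_arm([
  [[0, 0, 0], [0, 0, 0], 1],
  [[0, 0, 0], [0, 0, 0], 1],
  [[0, 0, 0], [0, 0, 0], 1],
  [[-5, 0, 0], [0, 0, 0], 1],
  [[-10, 0, 0], [0, 0, 0], 1],
])

```text
time_s: 4.8
position: [0.4964, -0.2929, 0.0424]
tool_rot: [-0.353, -0.612, -0.354, 0.613]
contact_force: [0.0, 0.2, -1.1]
grip_width: 0.625
```

move_arm([
  [[-40, 0, 0], [0, 0, 0], 1],
  [[-90, 0, 0], [0, 0, 0], 1],
  [[-140, 0, 0], [0, 0, 0], 1],
  [[-190, 0, 0], [0, 0, 0], 1],
  [[-230, 0, 0], [0, 0, 0], 1],
])

```text
time_s: 5.3
position: [0.4972, -0.2935, 0.2767]
tool_rot: [0.355, 0.613, 0.352, -0.612]
contact_force: [0.6, 0.1, -1.9]
grip_width: 0.623
```

move_arm([
  [[-30, 0, 0], [0, 0, 0], 1],
  [[-30, 0, 0], [0, 0, 0], 1],
  [[-30, 0, 0], [0, 0, 0], 1],
])

```text
time_s: 5.6
position: [0.4968, -0.2932, 0.3031]
tool_rot: [0.354, 0.613, 0.353, -0.612]
contact_force: [-1.1, 0.6, -2.3]
grip_width: 0.62
```

```bash
python3 -c "
from h import *
rel((.5285,.2035,.3),25)
im=bot.capture('wrist');cv2.imwrite('pics/w6.png',im[:,:,::-1])
im=bot.capture('scene');cv2.imwrite('pics/s6.png',im[:,:,::-1])
t=bot.capture('top');cv2.imwrite('pics/t6.png',t[:,:,::-1])"
```

```text
t 5.6 pos [ 0.4968 -0.2932  0.3031] F [-1.1  0.6 -2.3] w 0.62
shift mm [   2.7 -221.1 -446. ] turn [-5.503e+01  5.000e-02 -9.000e-02]
```

View pics/w6.png

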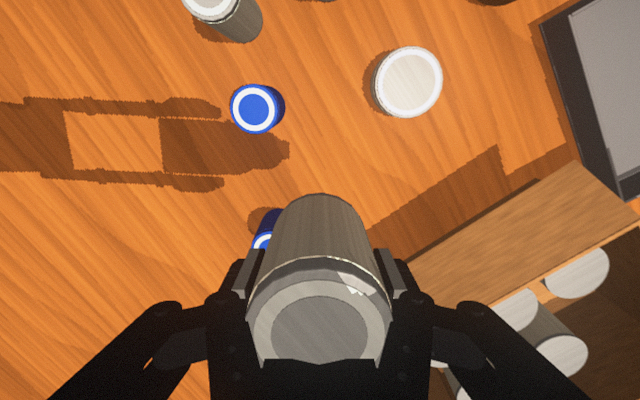

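View pics/s6.png

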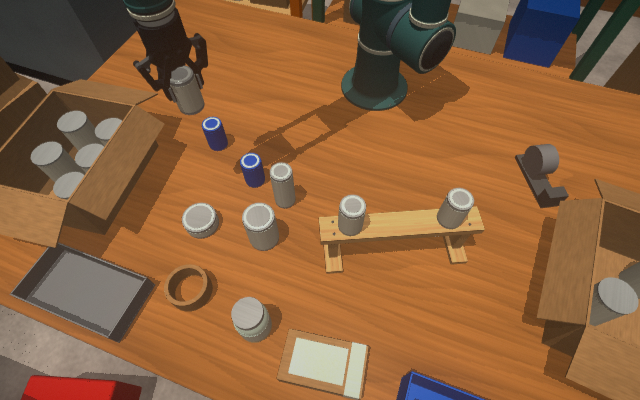

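The lift is good: the tin is held upright and the opening of 0.62 is about 53 mm. Now I'll carry it over at tin-bottom height of about 0.27 m.

move_arm([
  [[0, -18, -36], [-5, 0, 0], 1],
  [[0, -221, -446], [-55, 0, 0], 1],
  [[0, -221, -446], [-55, 0, 0], 1],
  [[0, -221, -446], [-55, 0, 0], 1],
  [[0, -221, -446], [-55, 0, 0], 1],
])

```text
time_s: 6.25
position: [0.5107, -0.0515, 0.3]
tool_rot: [0.539, 0.455, 0.542, -0.457]
contact_force: [0.6, -0.8, -1.8]
grip_width: 0.624
```

```bash
python3 -c "
from h import *
rel((.5285,.2035,.3),25)"
```

```text
t 6.25 pos [ 0.5107 -0.0515  0.3   ] F [ 0.6 -0.8 -1.8] w 0.624
shift mm [ 1.000e-01  6.040e+01 -2.484e+02] turn [-15.33  -0.1    0.19]
```

move_arm([
  [[0, 60, -248], [-15.3, 0, 0], 1],
  [[0, 60, -248], [-15.3, 0, 0], 1],
  [[0, 60, -248], [-15.3, 0, 0], 1],
  [[0, 60, -248], [-15.3, 0, 0], 1],
  [[0, 60, -248], [-15.3, 0, 0], 1],
])

```text
time_s: 6.75
position: [0.5292, 0.1976, 0.2999]
tool_rot: [0.594, 0.381, 0.596, -0.383]
contact_force: [2.0, -0.7, -2.5]
grip_width: 0.623
```

move_arm([
  [[0, 0, 0], [0, 0, 0], 1],
  [[0, 0, 0], [0, 0, 0], 1],
  [[0, 0, 0], [0, 0, 0], 1],
])

```text
time_s: 7.05
position: [0.5298, 0.195, 0.3007]
tool_rot: [0.595, 0.381, 0.596, -0.383]
contact_force: [-0.3, -0.6, -2.1]
grip_width: 0.621
```

```bash
python3 -c "
from h import *
rel((.5285,.2035,.3),25)
c=bot.get_calibration('wrist');np.savez('w7',**c)
im=bot.capture('wrist');cv2.imwrite('pics/w7.png',im[:,:,::-1])
im=bot.capture('top');cv2.imwrite('pics/t7.png',im[:,:,::-1])"
```

```text
t 7.05 pos [0.5298 0.195  0.3007] F [-0.3 -0.6 -2.1] w 0.621
shift mm [ 0.7  2.4 -8.3] turn [-0.36  0.01  0.18]
```

View pics/w7.png

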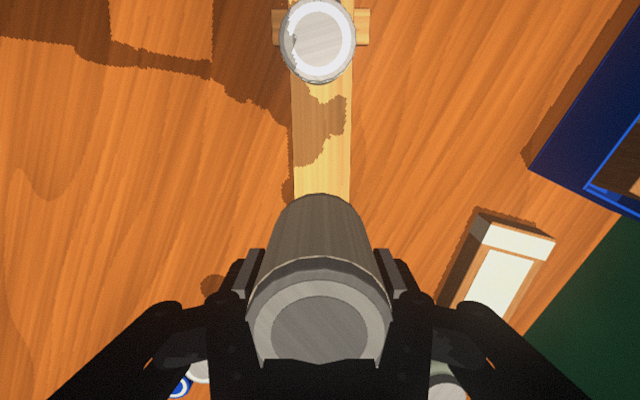

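The wrist view shows the ledge running up the image between columns 292 and 352, with the row tin at (317,40) and the held tin right over its line. I'll measure the plank edges.

```bash
python3 - <<'E'
from h import *
im=cv2.imread('pics/w7.png');print(bot.get_state()['position'])
hsv=cv2.cvtColor(cv2.GaussianBlur(im,(3,3),0),cv2.COLOR_BGR2HSV)
for r in (100,120,140,160,180,190):
    print(r,[tuple(int(v) for v in hsv[r,c]) for c in list(range(284,302,2))],'|',[tuple(int(v) for v in hsv[r,c]) for c in range(342,358,2)])
cv2.imwrite('pics/w7c.png',cv2.resize(im[80:200,260:380],None,fx=5,fy=5))
E
```

```text
[0.53027918 0.19441694 0.30164745]
100 [(12, 186, 136), (12, 182, 136), (12, 181, 137), (12, 172, 135), (14, 154, 185), (15, 155, 189), (15, 154, 187), (14, 155, 188), (14, 153, 187)] | [(14, 152, 174), (14, 154, 182), (17, 142, 217), (19, 135, 236), (18, 138, 231), (13, 175, 218), (13, 185, 221), (13, 185, 216)]
120 [(12, 186, 144), (12, 188, 144), (12, 189, 140), (12, 184, 137), (14, 161, 174), (15, 157, 190), (15, 156, 189), (14, 156, 189), (14, 155, 187)] | [(14, 158, 168), (15, 153, 185), (17, 145, 220), (19, 135, 236), (17, 144, 228), (13, 183, 202), (13, 188, 205), (13, 189, 202)]
140 [(13, 190, 227), (14, 189, 227), (12, 189, 171), (12, 190, 146), (13, 172, 165), (15, 158, 192), (15, 159, 189), (15, 156, 189), (15, 160, 187)] | [(17, 145, 236), (19, 138, 236), (19, 136, 236), (19, 135, 236), (16, 155, 225), (13, 188, 216), (13, 188, 212), (13, 189, 208)]
160 [(14, 189, 219), (13, 187, 222), (13, 189, 175), (13, 192, 146), (13, 186, 155), (15, 159, 191), (15, 159, 189), (15, 158, 189), (15, 159, 188)] | [(17, 145, 236), (19, 138, 236), (19, 137, 236), (19, 138, 237), (15, 164, 205), (13, 190, 205), (13, 188, 205), (13, 190, 204)]
180 [(13, 191, 207), (13, 191, 163), (12, 189, 151), (12, 191, 152), (12, 190, 148), (19, 139, 207), (21, 127, 237), (20, 131, 236), (21, 131, 236)] | [(17, 143, 236), (18, 139, 236), (19, 136, 236), (19, 139, 235), (14, 174, 214), (13, 189, 201), (13, 191, 195), (13, 188, 198)]
190 [(12, 189, 150), (12, 189, 150), (12, 189, 150), (12, 188, 145), (12, 193, 139), (18, 141, 206), (22, 128, 237), (20, 133, 235), (21, 131, 235)] | [(19, 135, 235), (19, 137, 236), (19, 135, 236), (19, 137, 230), (13, 181, 197), (13, 189, 198), (13, 189, 196), (13, 188, 199)]
```

View pics/w7c.png

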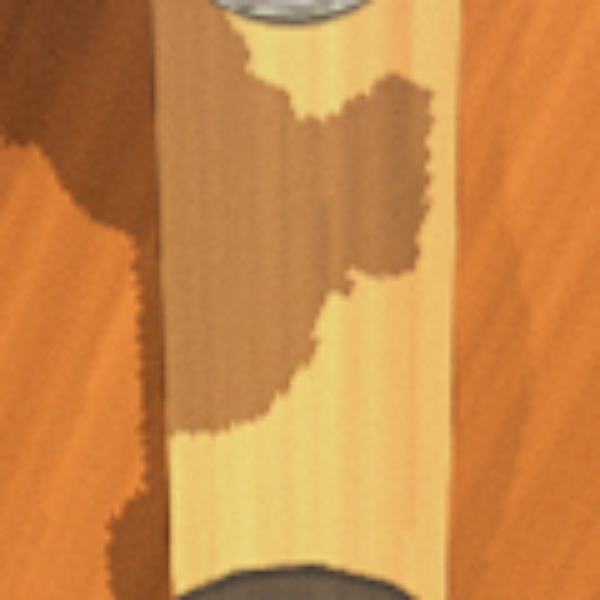

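```bash
python3 - <<'E'
from h import *
im=cv2.imread('pics/w7.png');c=np.load('w7.npz')
M=c['mtx']@np.c_[c['R'],c['t']]
def ry(p,z):
    A=M[:,:3];o=-np.linalg.solve(A,M[:,3]);d=np.linalg.solve(A,np.r_[p,1.]);return o+d*(z-o[2])/d[2]
S=cv2.cvtColor(cv2.GaussianBlur(im,(3,3),0),cv2.COLOR_BGR2HSV)[:,:,1]
L=[];R=[]
for r in range(95,188):
    k=np.where(S[r,280:365]<171)[0]+280
    L.append((k[0]-.5,r));R.append((k[-1]+.5,r))
for z in (.117,.12):
    A=np.array([ry(p,z)[:2] for p in L]);B=np.array([ry(p,z)[:2] for p in R])
    fits=[]
    for Q in (A,B):
        vx,vy,x0,y0=cv2.fitLine(Q.astype(np.float32),cv2.DIST_HUBER,0,1e-4,1e-4).ravel()
        if vy<0:vx,vy=-vx,-vy
        fits.append((np.array([x0,y0]),np.array([vx,vy])));print(z,fits[-1],np.degrees(np.arctan2(vy,vx)))
    v=fits[0][1]+fits[1][1];v/=np.linalg.norm(v);n=np.array([v[1],-v[0]])
    o=[n@f[0] for f in fits];print('width',(o[1]-o[0])*1e3,'centre offset',np.mean(o),'n',n,'v',v,'yaw n',np.degrees(np.arctan2(n[1],n[0])))
    for nm,p in (('tcp',(.5298,.195)),('tcp2',bot.get_state()['position'][:2]),('top',(.5268,.2026)),('scene',(.5303,.2043)),('tins',(.5265,.2007)),('tinA',(.573,.1007)),('tinB',(.4801,.3007))):
        print(nm,'across',(n@p-np.mean(o))*1e3,'along',v@p*1e3)
E
```

```text
0.117 (array([0.4859183, 0.2221689], dtype=float32), array([-0.42375687,  0.90577596], dtype=float32)) 115.072
0.117 (array([0.54826635, 0.23204295], dtype=float32), array([-0.42627412,  0.90459406], dtype=float32)) 115.23134
width 60.633183 centre offset 0.5645883 n [0.9051859  0.42501593] v [-0.42501593  0.9051859 ] yaw n 25.151672
tcp across -2.1427243828773257 along -48.66219152212146
tcp2 across -1.9567834671343487 along -49.393628478763794
top across -1.628160977363513 along -40.50773106813432
scene across 2.262516671419079 along -40.45647081732749
tins across -2.707247000932722 along -42.100079458951946
tinA across -3.117696297168737 along -152.38190786242484
tinB across -2.206279116868992 along 68.13924735188485
0.12 (array([0.48601404, 0.22259042], dtype=float32), array([-0.4237544 ,  0.90577716], dtype=float32)) 115.07185
0.12 (array([0.54778755, 0.2323735 ], dtype=float32), array([-0.42627627,  0.90459305], dtype=float32)) 115.231476
width 60.07451 centre offset 0.5645747 n [0.90518594 0.42501575] v [-0.42501575  0.90518594] yaw n 25.151659
tcp across -2.12913781404489 along -48.66208516359329
tcp2 across -1.9431967654813809 along -49.39352206930398
top across -1.614575946330965 along -40.50762479305269
scene across 2.2761016070842466 along -40.456363815069174
tins across -2.693661648035084 along -42.09997335076332
tinA across -3.1040902912616852 along -152.38179939985275
tinB across -2.1927144110202024 along 68.13935112357139
```

```bash
python3 - <<'E'
from h import *
im=cv2.imread('pics/w7.png');c=np.load('w7.npz')
M=c['mtx']@np.c_[c['R'],c['t']]
def ry(p,z):
    A=M[:,:3];o=-np.linalg.solve(A,M[:,3]);d=np.linalg.solve(A,np.r_[p,1.]);return o+d*(z-o[2])/d[2]
n=np.array([0.90518594,0.42501575]);o=.5645747
# row tin B lid
a,e=lid(im,(317,42),r=41,thr=150);print('rowB lid',a,e,ry(a,.205),(n@ry(a,.205)[:2]-o)*1e3)
# held tin silhouette at rows: low-saturation
S=cv2.cvtColor(cv2.GaussianBlur(im,(3,3),0),cv2.COLOR_BGR2HSV)
for r in (205,215,225,235,245,300,315,330,345):
    k=np.where((S[r,230:410,1]<80)&(S[r,230:410,2]>70))[0]+230;print(r,k[0],k[-1],(k[0]+k[-1])/2)
# project tcp axis points
for z in (.268,.353,.12):
    p=M@np.array([.5298,.195,z,1]);print(z,p[:2]/p[2])
cam=-c['R'].T@c['t'];print('cam',cam,(n@cam[:2]-o)*1e3)
E
```

```text
rowB lid [319.3841629   39.08992004] [71.5779953  83.56930542] [0.4813995  0.29997798 0.205     ] -1.323278606243261Traceback (most recent call last):
  File "<stdin>", line 12, in <module>
IndexError: index 0 is out of bounds for axis 0 with size 0
```

```bash
python3 - <<'E'
from h import *
im=cv2.imread('pics/w7.png');c=np.load('w7.npz')
M=c['mtx']@np.c_[c['R'],c['t']]
def ry(p,z):
    A=M[:,:3];o=-np.linalg.solve(A,M[:,3]);d=np.linalg.solve(A,np.r_[p,1.]);return o+d*(z-o[2])/d[2]
n=np.array([0.90518594,0.42501575]);o=.5645747
S=cv2.cvtColor(cv2.GaussianBlur(im,(3,3),0),cv2.COLOR_BGR2HSV)
for r in (210,220,230,240,245,320,330,345):
    k=np.where((S[r,230:410,1]<110)&(S[r,230:410,2]>(70 if r<300 else 90)))[0]+230
    if len(k):print(r,k[0],k[-1],(k[0]+k[-1])/2)
print(S[320,240:256].tolist())
for z in (.268,.353,.12):
    p=M@np.array([.5298,.195,z,1]);print(z,p[:2]/p[2])
p=(319.,330.);X=ry(p,.353);print(X,(n@X[:2]-o)*1e3)
E
```

```text
210 284 353 318.5
220 278 360 319.0
230 274 364 319.0
240 270 367 318.5
245 269 369 319.0
320 246 391 318.5
330 251 387 319.0
345 255 383 319.0
[[11, 73, 28], [15, 76, 27], [13, 82, 28], [8, 70, 29], [9, 43, 42], [15, 34, 76], [16, 32, 104], [17, 32, 112], [20, 33, 117], [19, 33, 122], [17, 33, 124], [14, 34, 126], [15, 33, 124], [18, 31, 122], [18, 30, 126], [21, 30, 138]]
0.268 [319.46842534 232.65690711]
0.353 [319.38651441 334.26258196]
0.12 [319.51590495 173.76124609]
[0.5289102  0.19661053 0.353     ] -2.2500527938602577
```

The plank width measures 60.1 mm at z = 0.12, which confirms the height. The held tin sits 2.1 mm short across the ledge and about 8 mm off along it. The target is (0.5284, 0.2028) at yaw 25.15°.

```bash
python3 -c "
from h import *
rel((.5284,.2028,.19),25.15)"
```

```text
t 7.15 pos [0.5303 0.1944 0.3016] F [-0.2 -0.  -1.3] w 0.626
shift mm [111.6   1.9  -8.4] turn [-0.6   0.01  0.08]
```

move_arm([
  [[10, 2, -8], [-0.5, 0, 0], 1],
  [[40, 2, -8], [-0.5, 0, 0], 1],
  [[70, 2, -8], [-0.5, 0, 0], 1],
  [[95, 2, -8], [-0.5, 0, 0], 1],
  [[110, 2, -8], [-0.5, 0, 0], 1],
])

```text
time_s: 7.65
position: [0.5273, 0.203, 0.1892]
tool_rot: [0.596, 0.378, 0.598, -0.381]
contact_force: [-0.5, 1.2, -3.3]
grip_width: 0.622
```

move_arm([
  [[0, 0, 0], [0, 0, 0], 1],
  [[0, 0, 0], [0, 0, 0], 1],
  [[0, 0, 0], [0, 0, 0], 1],
])

```text
time_s: 7.95
position: [0.5303, 0.2043, 0.1943]
tool_rot: [0.598, 0.38, 0.596, -0.378]
contact_force: [-0.7, 0.6, -2.1]
grip_width: 0.625
```

```bash
python3 -c "
from h import *
rel((.5284,.2028,.153),25.15)
c=bot.get_calibration('wrist');np.savez('w8',**c)
for n in ('wrist','top','scene'):
  im=bot.capture(n);cv2.imwrite('pics/%s8.png'%n,im[:,:,::-1])
  if n=='scene': cv2.imwrite('pics/s8c.png',cv2.resize(im[100:290,290:500,::-1],None,fx=3,fy=3))
rel((.5284,.2028,.153),25.15)
"
```

```text
t 7.95 pos [0.5303 0.2043 0.1943] F [-0.7  0.6 -2.1] w 0.625
shift mm [41.3 -2.5  0.6] turn [-0.01  0.02 -0.19]
t 8.1 pos [0.53   0.2044 0.1941] F [ 1.2 -0.6 -1.4] w 0.623
shift mm [41.1 -2.2  0.7] turn [-0.    0.02 -0.17]
```

View pics/wrist8.png

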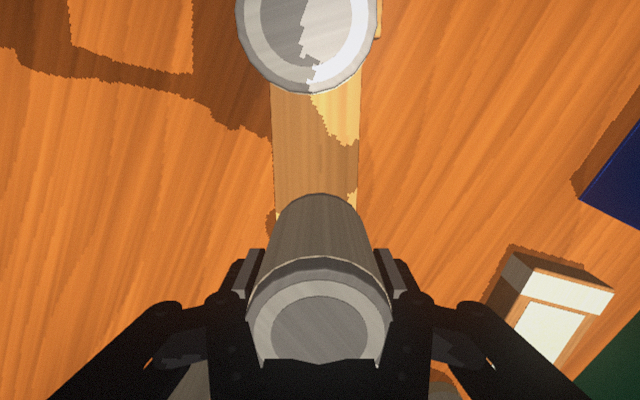

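View pics/s8c.png

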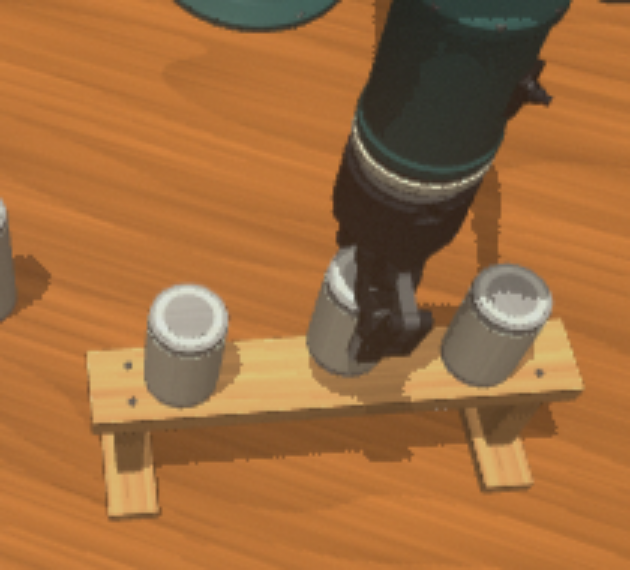

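```bash
cat > edge.py <<'E'
from h import *
import sys
def edges(png,npz,r0,r1,c0,c1,tcp,thr=171,zs=(.117,.12)):
    im=cv2.imread(png);c=np.load(npz);M=c['mtx']@np.c_[c['R'],c['t']]
    def ry(p,z):
        A=M[:,:3];o=-np.linalg.solve(A,M[:,3]);d=np.linalg.solve(A,np.r_[p,1.]);return o+d*(z-o[2])/d[2]
    S=cv2.cvtColor(cv2.GaussianBlur(im,(3,3),0),cv2.COLOR_BGR2HSV)[:,:,1]
    L=[];R=[]
    for r in range(r0,r1):
        k=np.where(S[r,c0:c1]<thr)[0]+c0
        L.append((k[0]-.5,r));R.append((k[-1]+.5,r))
    print(L[0],R[0],L[-1],R[-1])
    for z in zs:
        f=[]
        for Q in (L,R):
            A=np.array([ry(p,z)[:2] for p in Q],np.float32);vx,vy,x0,y0=cv2.fitLine(A,cv2.DIST_HUBER,0,1e-4,1e-4).ravel()
            s=np.sign(vy);f.append((np.array([x0,y0]),s*np.array([vx,vy])))
        v=f[0][1]+f[1][1];v/=np.linalg.norm(v);n=np.array([v[1],-v[0]]);
        m=(f[0][0]+f[1][0])/2;o=np.array([n@f[0][0],n@f[1][0]])
        print(z,'width',np.ptp(o)*1e3,'yaw',np.degrees(np.arctan2(n[1],n[0])),'tcp across mm',(n@np.array(tcp)-o.mean())*1e3, 'centre o',o.mean())
E
python3 - <<'E'
from edge import *
edges('pics/wrist8.png','w8.npz',105,190,262,372,(.5303,.2043))
im=cv2.imread('pics/wrist8.png');c=np.load('w8.npz');M=c['mtx']@np.c_[c['R'],c['t']]
S=cv2.cvtColor(cv2.GaussianBlur(im,(3,3),0),cv2.COLOR_BGR2HSV)
for r in (210,220,230,240,245,320,330,345):
    k=np.where((S[r,230:410,1]<110)&(S[r,230:410,2]>(70 if r<300 else 90)))[0]+230
    if len(k):print(r,k[0],k[-1],(k[0]+k[-1])/2)
E
```

```text
(np.float64(269.5), 105) (np.float64(360.5), 105) (np.float64(274.5), 189) (np.float64(357.5), 189)
0.117 width 60.162724 yaw 24.950226 tcp across mm 2.6414526969193997 centre o 0.5643481
0.12 width 59.339165 yaw 24.950193 tcp across mm 2.622211146354636 centre o 0.56436735
210 283 354 318.5
220 278 360 319.0
230 274 364 319.0
240 270 367 318.5
245 269 369 319.0
320 246 391 318.5
330 251 387 319.0
345 255 383 319.0
```

move_arm([
  [[8, -2.4, 0.7], [0, 0, 0], 1],
  [[16, -2.4, 0.7], [0, 0, 0], 1],
  [[24, -2.4, 0.7], [0, 0, 0], 1],
  [[30, -2.4, 0.7], [0, 0, 0], 1],
  [[34, -2.4, 0.7], [0, 0, 0], 1],
])

```text
time_s: 8.6
position: [0.5265, 0.2022, 0.157]
tool_rot: [0.596, 0.379, 0.597, -0.38]
contact_force: [-0.1, -1.0, -1.9]
grip_width: 0.623
```

move_arm([
  [[0, 0, 0], [0, 0, 0], 1],
  [[0, 0, 0], [0, 0, 0], 1],
  [[0, 0, 0], [0, 0, 0], 1],
  [[0, 0, 0], [0, 0, 0], 1],
])

```text
time_s: 9.0
position: [0.5274, 0.2025, 0.1589]
tool_rot: [0.597, 0.379, 0.597, -0.379]
contact_force: [-0.1, -0.4, -2.3]
grip_width: 0.627
```

```bash
python3 -c "
from edge import *
rel((.5280,.2028,.152),25)
p=bot.get_state()['position'][:2]
c=bot.get_calibration('wrist');np.savez('w9',**c)
im=bot.capture('wrist');cv2.imwrite('pics/w9.png',im[:,:,::-1])
im=bot.capture('scene');cv2.imwrite('pics/s9c.png',cv2.resize(im[130:260,300:500,::-1],None,fx=4,fy=4))
edges('pics/w9.png','w9.npz',125,185,255,380,p)
"
```

```text
t 9.0 pos [0.5274 0.2025 0.1589] F [-0.1 -0.4 -2.3] w 0.627
shift mm [ 6.9  0.6 -0. ] turn [ 0.15  0.01 -0.05]
(np.float64(268.5), 125) (np.float64(373.5), 125) (np.float64(271.5), 184) (np.float64(369.5), 184)
0.117 width 60.233414 yaw 25.08751 tcp across mm -0.8906113335528376 centre o 0.564432
0.12 width 59.249996 yaw 25.086815 tcp across mm -0.8638429676327553 centre o 0.56440574
```

View pics/w9.png

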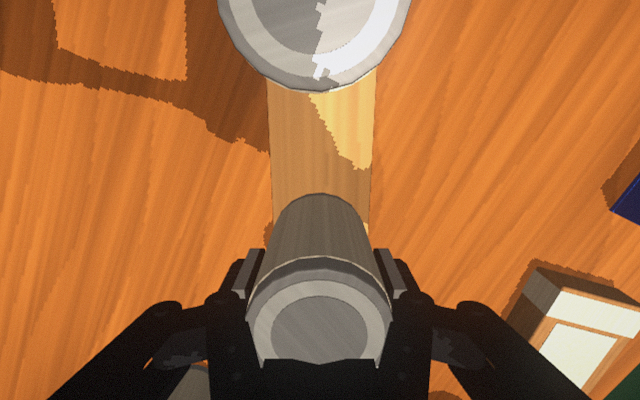

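View pics/s9c.png

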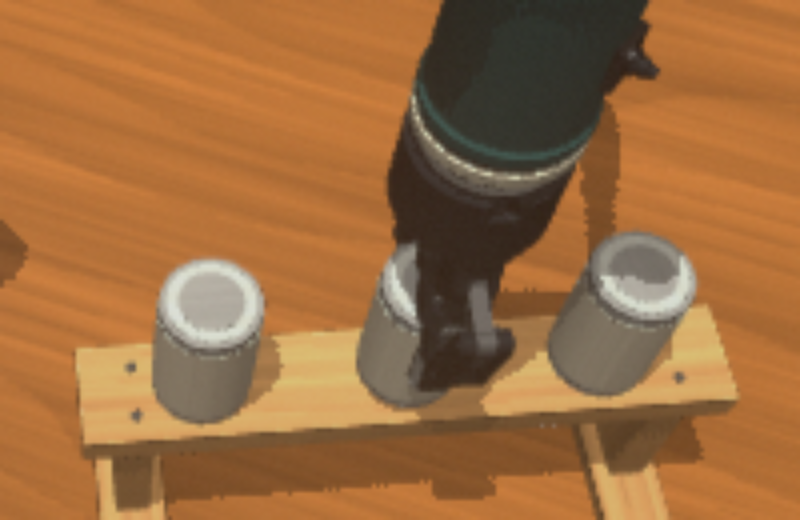

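The tin is about 0.9 mm short across the ledge and about 7 mm above the plank. I'll correct that and creep down while watching the force.

move_arm([
  [[0, 0.8, 0], [0, 0, 0], 1],
  [[2, 0.8, 0], [0, 0, 0], 1],
  [[4, 0.8, 0], [0, 0, 0], 1],
  [[4, 0.8, 0], [0, 0, 0], 1],
  [[4, 0.8, 0], [0, 0, 0], 1],
])

```text
time_s: 9.6
position: [0.5276, 0.2026, 0.1541]
tool_rot: [0.597, 0.379, 0.597, -0.379]
contact_force: [0.8, 0.5, -1.9]
grip_width: 0.621
```

move_arm([
  [[0.7, 0, 0], [0, 0, 0], 1],
  [[1.4, 0, 0], [0, 0, 0], 1],
  [[1.4, 0, 0], [0, 0, 0], 1],
])

```text
time_s: 9.9
position: [0.5277, 0.2027, 0.1528]
tool_rot: [0.597, 0.379, 0.597, -0.379]
contact_force: [-0.0, -0.1, -2.6]
grip_width: 0.625
```

move_arm([
  [[0.5, 0, 0], [0, 0, 0], 1],
  [[0.5, 0, 0], [0, 0, 0], 1],
  [[0.5, 0, 0], [0, 0, 0], 1],
])

```text
time_s: 10.2
position: [0.5278, 0.2027, 0.1525]
tool_rot: [0.597, 0.379, 0.597, -0.379]
contact_force: [0.1, 0.1, -1.1]
grip_width: 0.627
```

```bash
python3 -c "
from edge import *
rel((.5280,.2028,.152),25)
p=bot.get_state()['position'][:2]
c=bot.get_calibration('wrist');np.savez('w10',**c)
im=bot.capture('wrist');cv2.imwrite('pics/w10.png',im[:,:,::-1])
edges('pics/w10.png','w10.npz',125,185,255,380,p)
"
```

```text
t 10.2 pos [0.5278 0.2027 0.1525] F [ 0.1  0.1 -1.1] w 0.627
shift mm [0.5 0.2 0. ] turn [ 0.15 -0.   -0.  ]
(np.float64(265.5), 125) (np.float64(375.5), 125) (np.float64(269.5), 184) (np.float64(371.5), 184)
0.117 width 60.359596 yaw 25.11637 tcp across mm -0.47987387088122 centre o 0.56444293
0.12 width 59.338806 yaw 25.116405 tcp across mm -0.4623390571821817 centre o 0.56442535
```

move_arm([
  [[0, 0.4, 0], [0, 0, 0], 1],
  [[0.5, 0.4, 0], [0, 0, 0], 1],
  [[0.5, 0.4, 0], [0, 0, 0], 1],
  [[0.5, 0.4, 0], [0, 0, 0], 1],
])

```text
time_s: 10.65
position: [0.5283, 0.2029, 0.1521]
tool_rot: [0.597, 0.379, 0.597, -0.379]
contact_force: [0.2, 0.3, -1.0]
grip_width: 0.624
```

move_arm([
  [[0.5, 0, 0], [0, 0, 0], 1],
  [[0.5, 0, 0], [0, 0, 0], 1],
  [[0.5, 0, 0], [0, 0, 0], 1],
])

```text
time_s: 10.95
position: [0.5284, 0.2029, 0.1522]
tool_rot: [0.597, 0.379, 0.597, -0.379]
contact_force: [-2.5, -1.2, 3.4]
grip_width: 0.62
```

The force went from −1 to +3.4 N, so the tin is on the plank. Releasing.

move_arm([
  [[0, 0, 0], [0, 0, 0], 0.33],
  [[0, 0, 0], [0, 0, 0], 0.25],
  [[0, 0, 0], [0, 0, 0], 0.1],
  [[0, 0, 0], [0, 0, 0], 0],
  [[0, 0, 0], [0, 0, 0], 0],
], grip_force=20)

```text
time_s: 11.45
position: [0.5281, 0.2029, 0.1513]
tool_rot: [0.597, 0.379, 0.597, -0.379]
contact_force: [-0.1, -0.3, -0.1]
grip_width: 1.0
```

```bash
python3 -c "
from edge import *
rel((.5280,.2028,.152),25)
p=bot.get_state()['position'][:2]
c=bot.get_calibration('wrist');np.savez('w11',**c)
im=bot.capture('wrist');cv2.imwrite('pics/w11.png',im[:,:,::-1])
edges('pics/w11.png','w11.npz',125,185,255,380,p)
"
```

```text
t 11.45 pos [0.5281 0.2029 0.1513] F [-0.1 -0.3 -0.1] w 1.0
shift mm [-0.7 -0.1 -0. ] turn [ 0.15 -0.    0.01]
(np.float64(264.5), 125) (np.float64(374.5), 125) (np.float64(268.5), 184) (np.float64(370.5), 184)
0.117 width 60.224056 yaw 25.250727 tcp across mm -0.2563511364043203 centre o 0.56445545
0.12 width 59.198856 yaw 25.250341 tcp across mm -0.24628224108991237 centre o 0.5644456
```

View pics/w11.png

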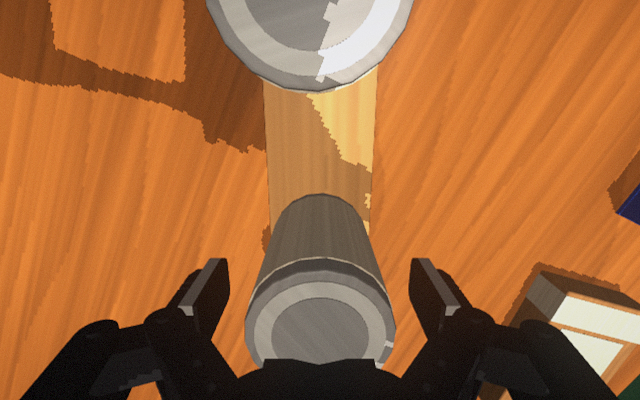

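The gripper is open, and the tin stands clear of both pads, upright and centred on the plank. Going straight up slowly.

move_arm([
  [[-10, 0, 0], [0, 0, 0], 0],
  [[-25, 0, 0], [0, 0, 0], 0],
  [[-45, 0, 0], [0, 0, 0], 0],
  [[-75, 0, 0], [0, 0, 0], 0],
  [[-110, 0, 0], [0, 0, 0], 0],
])

```text
time_s: 12.0
position: [0.5277, 0.2027, 0.2631]
tool_rot: [0.597, 0.379, 0.597, -0.379]
contact_force: [-0.5, -0.5, -0.8]
grip_width: 1.002
```

move_arm([
  [[-50, 0, 0], [0, 0, 0], 0],
  [[-80, 0, 60], [0, 0, 0], 0],
  [[-80, 0, 110], [0, 0, 0], 0],
  [[-80, -60, 150], [0, 0, 0], 0],
  [[-80, -60, 150], [0, 0, 0], 0],
])

```text
time_s: 12.5
position: [0.5377, 0.039, 0.3437]
tool_rot: [0.597, 0.38, 0.596, -0.379]
contact_force: [1.0, 0.6, -0.8]
grip_width: 0.998
```

```bash
python3 -c "
from h import *
rel((.5280,.2028,.152),25)
t=bot.capture('top')[:,:,::-1].copy();s=bot.capture('scene')[:,:,::-1].copy()
cv2.imwrite('pics/t12.png',t);cv2.imwrite('pics/s12.png',s)
cv2.imwrite('pics/s12c.png',cv2.resize(s[150:280,300:500],None,fx=4,fy=4));cv2.imwrite('pics/t12c.png',cv2.resize(t[160:280,170:320],None,fx=4,fy=4))"
```

```text
t 12.5 pos [0.5377 0.039  0.3437] F [ 1.   0.6 -0.8] w 0.998
shift mm [ 191.5   60.3 -152.8] turn [ 0.07  0.1  -0.1 ]
```

View pics/s12c.png

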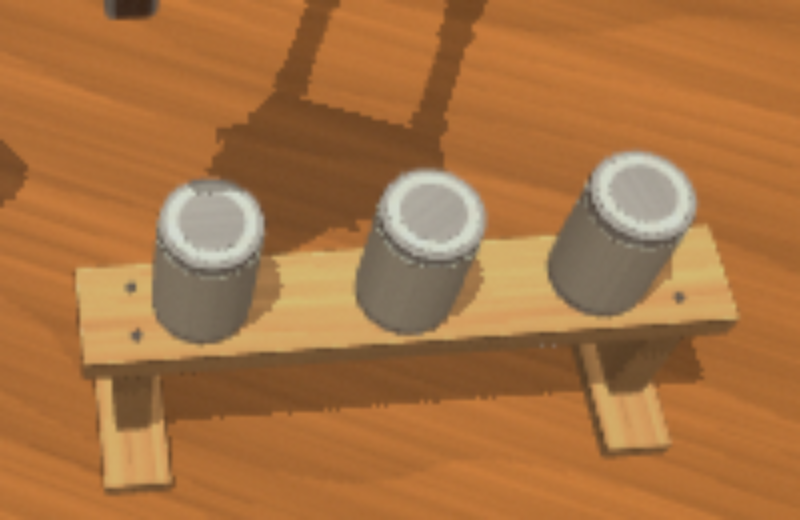

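View pics/t12.png

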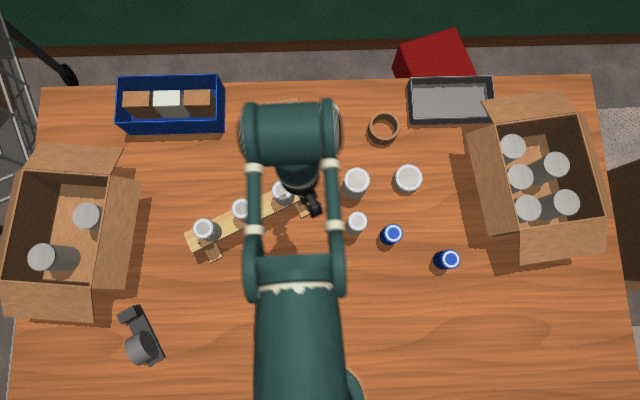

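All three tins stand upright on the ledge, in a line. I'll move the arm clear of the top view and take one final measurement.

move_arm([
  [[-10, 0, 50], [0, 0, 0], 0],
  [[-10, 0, 100], [0, 0, 0], 0],
  [[-10, -30, 150], [0, 0, 0], 0],
  [[-10, -30, 200], [0, 0, 0], 0],
  [[-10, -30, 200], [0, 0, 0], 0],
])

```text
time_s: 13.1
position: [0.5967, -0.1563, 0.3522]
tool_rot: [0.597, 0.38, 0.595, -0.381]
contact_force: [-0.1, 0.7, -0.4]
grip_width: 0.996
```

```bash
python3 -c "
from h import *
t=bot.capture('top')[:,:,::-1].copy();s=bot.capture('scene')[:,:,::-1].copy()
cv2.imwrite('pics/t13.png',t);cv2.imwrite('pics/s13.png',s)
cv2.imwrite('pics/t13c.png',cv2.resize(t[160:280,170:320],None,fx=4,fy=4))
n=np.array([.9056,.4241]);v=np.array([-.4241,.9056])
for nm,pt,ps in [('mid',(241,209),(407,203)),('A',(282,191),(351,206)),('B',(203,229),(460,199))]:
    a,_=lid(t,pt,thr=160,r=12);b,_=lid(s,ps,thr=160,r=17);X=tri(a,b);print(nm,a.round(1),b.round(1),X.round(4),'across',n@X[:2]*1e3,'along',v@X[:2]*1e3)
"
```

```text
mid [241.2 207.9] [408.  202.7] [0.5283 0.2035 0.204 ] across 564.7327569505269 along -39.7373918265056
A [281.6 189.7] [352.5 205.1] [0.5729 0.1007 0.2037] across 561.485574895203 along -151.77408431212467
B [202.4 227.9] [460.5 198. ] [0.48   0.3007 0.204 ] across 562.1695892864484 along 68.74694953680986
```

View pics/t13c.png

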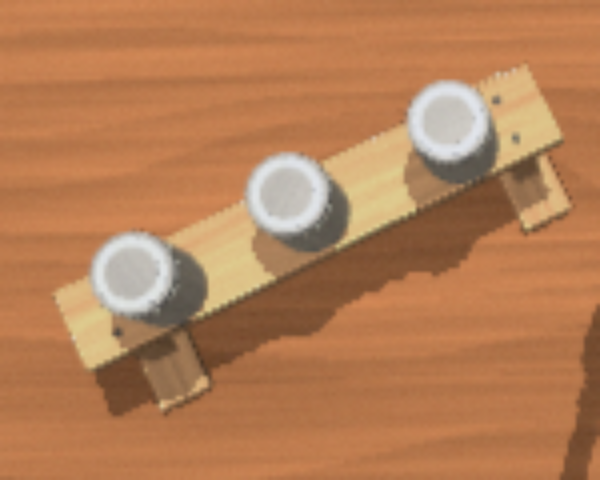

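Measured across the ledge, the placed tin is at 564.7 mm. The plank's centreline is at 564.4 mm from the wrist views and 564.3 mm from the triangulated corners. Along the ledge the tin is at −39.7 mm, against about −40 mm for the plank's middle. Its lid height is 0.204 m, and the row tins have not moved. Handing in.

```bash
python3 -c "
from bench import bot
print(bot.job_done(),bot.get_state()['time_s'])"
```

```text
the job is handed in; nothing more can be done
the job is handed in; nothing more can be done
```

The loose small cream tin now stands upright in the middle of the ledge, and I handed the job in at about 13 s. I lowered it until the plank took the load (about 3 N), opened the gripper, and backed away.

- **Right tin:** its lid measured 0.084 m high, against 0.129 m for the tall slim tin. The blue ones were left alone.
- **Centring:** the last views from two cameras put it within about 0.5 mm of the plank's centreline and about 1 mm of its middle lengthwise. The calibration is only good to about 2 mm.
- **Upright and undisturbed:** it looks upright in the last pictures, with its lid level with the row tins' lids. The two row tins measure where they stood at the start, to within 1 mm.

**Disagreements:**
- The top and scene cameras, taken singly, differ by about 4 mm on the plank's centreline. Their combined result agrees with the wrist camera's, which I used.
- The row tins measure about 3 mm off that centreline, although one wrist view put one of them only 1.3 mm off. I centred the new tin on the plank itself, so it sits about 3 mm out of line with them.

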